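Set the job-card stand on its pins and hold the spring clip open round the card edge

TASK

Lift the job-card stand by the rail on top and lower it onto the grey base, holes over the two locating pins, until its foot rests flush, and let go of it. Then take the red spring clip by its handles, squeeze it fully open, bring it level to the card's right-hand edge (as you see it) and hold it there about half-way up, with the gaping jaws either side of the card by a good centimetre but not touching it, so that I can slip a picking slip in. Finish while still holding the clip open there; leave the other things on the desk where they are.

Things in the scene. Friction and masses are not known exactly. Their poses are not given: they have to be found in the camera images.
- base_pin_l (a point): Foot of the left (+y) locating pin, on its axis, at the upper face of the grey base: a plate 92 x 184 x 12 mm screwed to the desk. Its two steel pins, 90 mm apart, are 9 mm thick and rise 21 mm above the plate, tapered over the last 8 mm, 20 mm nearer the robot (-x) than the plate's centre line. Axes: x away from the robot, y left along the line of pins, z up.
- base_pin_r (a point): The same point of the right (-y) pin of the base.
- stand_rail (a point): Centre of the aluminium grip rail on top of the loose job-card stand, where to grasp it: rail 14 mm thick (x), 90 mm long (y), 24 mm high; its centre is 122 mm above the stand's underside. Axes: x through the thickness of rail and card, away from the printed face (which looks to the robot), y left along rail and card, z up. At first it stands on its foot, left of the base.
- stand_hole_l (a point): Centre of the left (+y) through hole of the stand's foot plate, at the plate's underside; hole 11 mm wide, 20 mm nearer the robot (-x) than the card, the two holes 90 mm apart. Same axes as the rail. When the stand is seated this point coincides with base_pin_l.
- stand_hole_r (a point): The same point of the right (-y) hole; seated, it coincides with base_pin_r.
- card_edge (a point): Middle of the card's right-hand (-y) side edge: 74 mm to the right of the rail's centre, 65 mm above the stand's underside, in the card's mid-plane. Same axes as the rail: +y leads into the card.
- stand: The whole stand (about 0.3 kg): a rigid white card, 4 mm thick (x), 148 mm wide (y), 12 to 118 mm above the underside, stands upright in a 12 mm thick channel on the middle of a dark steel foot plate 76 x 140 x 6 mm. Origin at the centre of the foot's underside, below the rail; axes as for the rail.
- clip_grip (a point): Where to squeeze the loose red spring clip: midway between its handles, half-way up. It lies on its side, pivot upright, 44 mm high (z). Axes: x from handles to jaws, y across the handles (squeeze along y), z along the pivot. Over their outsides here the handles are 47 mm apart when shut, 27 mm and parallel when fully open (solid stop). Squeezing takes about 3 N at first, 9 N fully open.
- clip_mouth (a point): Midway between the clip's two jaw tips, 95 mm ahead (+x) of clip_grip, same axes and height. Fully open, the jaws gape 26 mm here, narrowing to 22 mm 25 mm farther back; the pivot barrel closes the gap 47 mm back.
- clip: The whole spring clip (60 g); origin on its pivot axis at the lower side, 42 mm ahead (+x) of clip_grip; axes as for that point. The handles run from 12 to 64 mm behind the pivot, diverging backwards while shut.
- clip_arm_l (a joint): How far each jaw of the clip is spread: 0 = shut, 0.26 rad = fully open (the other jaw always moves alike). A spring shuts it.
- bottle: Clear solvent bottle with a blue cap, 53 x 53 x 192 mm, standing at the back right; origin at the centre of its underside. Bystander.
- cutter: Brown wooden-looking box cutter, 22 x 145 x 16 mm, lying at the right; origin at the centre of its underside. Bystander.
- relay: Green rail module, 88 x 22 x 58 mm, at the back left; origin at the centre of its underside. Bystander.
- label_roll: White roll of labels, 69 mm across, 40 mm high, behind the base; origin at the centre of its underside. Bystander.
- marker: White marker with a blue cap, 135 mm long, lying in front of the base; origin at the centre of its underside. Bystander.
- battery_a: Green and yellow battery, 15 mm thick, 50 mm high, standing at the right; origin at the centre of its underside. Bystander.
Things that resemble listed ones, but are neither listed nor needed, are in the scene too. Of the things shaped like the clip, the red one is meant.

How it is judged:
By the outcome, as a careful person would: the job done as asked, in the order asked, and still so for the second after the job is handed in, while the arm keeps its last pose, push and grip.
It also fails if it takes over 61 s, if anything falls off the work surface, if the arm or the gripper's body presses on something with over 40 N, if the wrist force passes 120 N, or if a joint passes its speed limit or range.

ROBOT

A 6-joint arm with a two-finger parallel gripper is mounted at the origin on a cart in front of the work surface, level with it; the furniture and walls round the work are solid. World frame = base frame: x ahead of the robot, y to its left, z up, the work surface at z = 0. Lengths are in m, angles in rad, forces in N, time in s.
With the tool pointing down it reaches from about 0.35 to 1 m from the base axis. Payload 7.1 kg.
Tool frame: the origin (TCP) lies midway between the tips of the shut fingers; the grasp point (between the pads) lies 19 mm behind it; z points along the fingers, y is the line along which they close (so a half turn about z gives the same grasp; the last joint's range is limited). The gripper opens to 85 mm and grips with 20 to 120 N. Pads are 22 mm wide; open, the fingers measure 114 mm over their backs; the gripper's body (76 mm by 85 mm) begins 54 mm behind the grasp point. The pads swing forward as they close: fully open they stand 13 mm farther back than shut.
Start: joints at [-1.331, 0.423, 1.63, -0, 1.089, -0.019], TCP at [0.16, -0.604, 0.231] pointing down, gripper open.
Joint ranges: [-3, 3], [-0.9, 2.11], [0.09, 2.58], [-1.31, 4.45], [0.11, 2.69], [-2.54, 2.54]. Speed limits (rad/s): [2.39, 2.39, 3.01, 3.14, 3.14, 3.14].

INTERFACE

Orientations are given as a unit quaternion [w, x, y, z].
In Python, from plant import ctrl gives the robot as it stands.
- The arm moves only by the tool apply_moves, never from a script. Its arguments are lists of equal length, an entry for each row: "offset": the shift along the tool's x, y, z in cm, a list of three; "turn": the turn about the tool's z in rad; "jaw": the closure, from 0 (fully open) to 1 (shut). A call has 1 to 20 rows; each row shifts and turns the commanded pose from where the row before left it, along the tool's axes as they then stand; what a row does not reach is not made up. A row lasts 1/10 s, in which the tool goes at most 50 mm and 8.59 degrees, less where a joint would pass 70% of its speed; a pose out of reach is approached as far as the arm can. A call with a gripper value outside its range is refused whole. The fingers move at their own pace and stop on an object; "grip_force" is the grip in N (left out, the last holds). Time passes only in rows, so rows that do not move let the fingers close. It gives the time, the measured TCP pose, the force, the opening and the grip force at its end, in the units of the state.
- ctrl.sense(): the state, without advancing time (a new reading comes with each control period).
- ctrl.camera(name): name is "side" or "top" or "wrist"; returns a dict with "pixels" (384x512x3 uint8, red, green, blue), "intrinsics" (3x3 intrinsics, pixels), "T" (4x4, takes a point from camera to world coordinates). Camera axes: x right, y down, z forward; pixel columns grow to the right and rows downward; lengths in m; the calibration is good to about 2 mm. A picture is of the moment at which its call begins. There is no depth.
- ctrl.job_done(): hands the job in; it is judged then, once.
The state is a dict: "t": time; "q": joint angles; "qvel": joint speeds; "joint_efforts": joint torques, N m; "tcp_pos": TCP position; "orientation": TCP orientation; "force": force on the tool from outside, world axes, zero at the start; "torque": the same for the moment, N m; "opening": finger opening in m; "gripper_force": force on a finger pad.
Only numpy, scipy, OpenCV 4.12 (cv2) and the standard library are available. Lean on these libraries where they do the work, as an engineer would, in place of code of your own. Each camera call takes 0.05 s, during which the arm holds its last target. There are 200 camera calls.

## Working session

There is one attempt and no reset: what is moved stays moved. The work goes in short steps, Python scripts to look and compute and a tool call to move; the robot and the scene stay as the last step left them, time stands still between calls to the robot, and variables do not carry over. Pictures are saved under pics/ and viewed, at most 10 in all, crops included, and the job is handed in when it is done.

Besides the shell and the picture viewer there is one more tool, called after "Emit:" as a command line: name --pt "numbers of a row" for each row, then --argument value for the rest. apply_moves: Moves the arm, as the interface text tells. Its arguments: {"type":"object","properties":{"offset":{"type":"array"},"turn":{"type":"array"},"jaw":{"type":"array"},"grip_force":{"type":"number"}},"required":["offset","turn","jaw"]}

```bash
mkdir -p pics; ls
python3 - <<'E'
from plant import ctrl
import cv2,numpy as np,pickle
d={}
for n in("top","side"):
    c=ctrl.camera(n);d[n]=c;cv2.imwrite(f"pics/{n}0.png",cv2.cvtColor(c["pixels"],cv2.COLOR_RGB2BGR))
    print(n,c["intrinsics"].round(1).tolist(),c["T"].round(3).tolist())
pickle.dump(d,open("c0.pkl","wb"))
s=ctrl.sense();print(s["t"],s["tcp_pos"],s["orientation"],s["opening"],s["force"])
E
```

```text
pics
top [[462.6, 0.0, 255.3], [0.0, 462.6, 193.4], [0.0, 0.0, 1.0]] [[0.02, -0.986, 0.166, 0.292], [-1.0, -0.02, 0.002, -0.058], [0.001, -0.166, -0.986, 1.628], [0.0, 0.0, 0.0, 1.0]]
side [[476.2, 0.0, 257.6], [0.0, 476.2, 195.6], [0.0, 0.0, 1.0]] [[-0.834, 0.434, -0.341, 1.189], [0.552, 0.654, -0.517, 0.858], [-0.002, -0.62, -0.785, 1.498], [0.0, 0.0, 0.0, 1.0]]
0.1 [ 0.15984302 -0.60369145  0.23059823] [-7.06286746e-04  9.91638773e-01  1.29042768e-01 -9.07599581e-05] 0.08530742450943005 [-0.48157383 -0.80113416  0.09524843]
```

```bash
python3 -c "
import cv2
for n in('top','side'):
    cv2.imwrite(f'pics/{n}0b.png',cv2.resize(cv2.imread(f'pics/{n}0.png'),(800,600),interpolation=cv2.INTER_CUBIC))"
```

```text
(no output)
```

View pics/top0b.png

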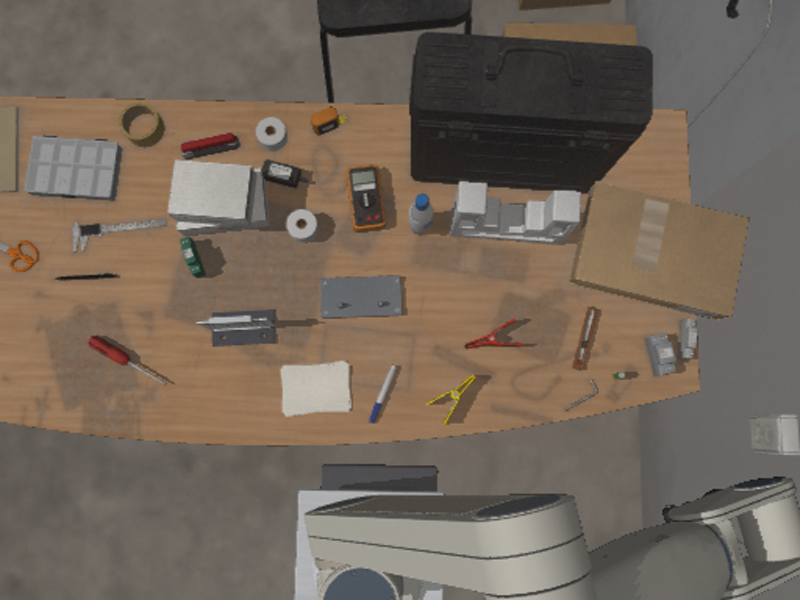

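View pics/side0b.png

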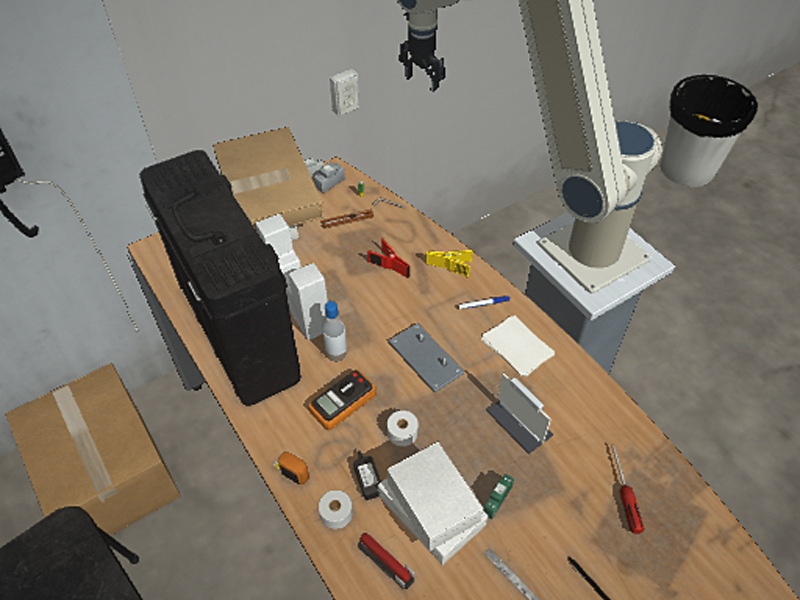

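The top view shows the stand at (243,325), the base at (361,296) and the red clip at (498,336), with its handles to the right and its jaws pointing left. Candidates for the clip:
- The red spring clip at (498,336), which I choose by colour and shape.
- The yellow clip at (455,397), a decoy.
- The red knife at (210,145) and the red screwdriver at (110,350), which are the wrong shape.

The side view agrees: red clip at (388,258), yellow clip at (450,262).

```bash
cat > h.py <<'E'
import numpy as np,cv2,pickle
def snap(ctrl,n,name):
    c=ctrl.camera(n);cv2.imwrite(f"pics/{name}.png",cv2.cvtColor(c["pixels"],cv2.COLOR_RGB2BGR));pickle.dump(c,open(f"pics/{name}.pkl","wb"));return c
def load(name): return pickle.load(open(f"pics/{name}.pkl","rb"))
def back(c,uv,z):
    uv=np.atleast_2d(uv).astype(float);r=np.c_[uv,np.ones(len(uv))]@np.linalg.inv(c["intrinsics"]).T@c["T"][:3,:3].T
    o=c["T"][:3,3];return o+r*((z-o[2])/r[:,2])[:,None]
def proj(c,P):
    P=np.atleast_2d(P);X=(P-c["T"][:3,3])@c["T"][:3,:3];p=X@c["intrinsics"].T;return p[:,:2]/p[:,2:]
E
python3 - <<'E'
import pickle,cv2,numpy as np
from h import *
d=pickle.load(open("c0.pkl","rb"))
for n in d: pickle.dump(d[n],open(f"pics/{n}0.pkl","wb"))
c=d["top"];k=.64
f=lambda l,z:print(back(c,np.array(l)*k,z).round(3).tolist())
f([[321,278],[401,276],[403,315],[322,318]],.012)   # base
f([[211,312],[273,311],[276,343],[213,346]],.006)   # foot
f([[467,345],[527,322],[533,345],[490,340]],.044)   # clip
im=cv2.imread("pics/top0.png")
A=cv2.resize(im[185:235,285:350],None,fx=8,fy=8,interpolation=2);B=cv2.resize(im[185:235,120:220],None,fx=8,fy=8,interpolation=2)
cv2.imwrite("pics/crop1.png",cv2.resize(np.hstack([A,B]),(800,242)))
print(c["T"][:3,3])
w=None
E
```

```text
[[0.616, 0.124, 0.012], [0.624, -0.058, 0.012], [0.535, -0.064, 0.012], [0.524, 0.118, 0.012]]
[[0.534, 0.371, 0.006], [0.539, 0.231, 0.006], [0.466, 0.22, 0.006], [0.456, 0.362, 0.006]]
[[0.466, -0.206, 0.044], [0.52, -0.339, 0.044], [0.469, -0.352, 0.044], [0.478, -0.257, 0.044]]
[ 0.29164672 -0.0583809   1.62800074]
```

View pics/crop1.png

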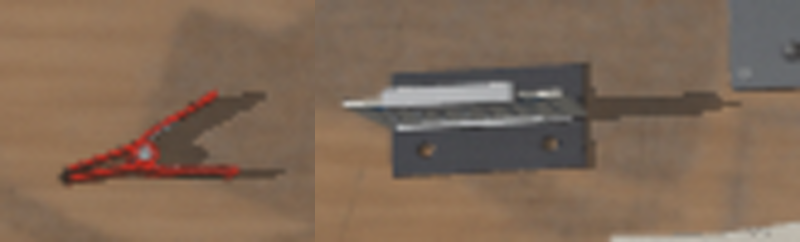

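The crop shows the red clip with jaw tips at (65,178), pivot at (145,153) and handle ends at (215,97) and (238,172). The stand's holes are on its near side at (428,150) and (551,143). First I move over the clip and turn the tool for a close look from the wrist camera.

Emit:
apply_moves --pt "3 -2 -1" --pt "3 -2 -1" --pt "3 -2 -1" --pt "3 -2 -1" --pt "3 -2 -1" --pt "3 -2 -1" --pt "3 -2 -1" --pt "3 -2 -1" --pt "3 -2 -1" --pt "3 -2 -1" --pt "3 -2 0" --pt "3 -2 0" --turn '[0,0,0,0,0,0,0,0,0,0,0,0]' --jaw '[0,0,0,0,0,0,0,0,0,0,0,0]'

```text
t: 1.3
tcp_pos: [0.4473, -0.2788, 0.3315]
orientation: [0.0, 0.992, 0.129, 0.0]
force: [-0.7, -0.2, -0.3]
opening: 0.0854
gripper_force: 0.0
```

Emit:
apply_moves --pt "0 0 0" --pt "0 0 0" --pt "0 0 0" --pt "0 0 0" --pt "0 0 0" --pt "0 0 0" --pt "0 0 0" --pt "0 0 0" --pt "0 0 0" --pt "0 0 0" --pt "0 0 0" --turn '[-0.136,-0.136,-0.136,-0.136,-0.136,-0.136,-0.136,-0.136,-0.136,-0.136,0]' --jaw '[0,0,0,0,0,0,0,0,0,0,0]'

```text
t: 2.4
tcp_pos: [0.4463, -0.2799, 0.331]
orientation: [-0.0, 0.69, 0.724, -0.0]
force: [-0.5, -0.5, 0.8]
opening: 0.0858
gripper_force: 0.0
```

Run:
```python
from plant import ctrl
from h import *
c=snap(ctrl,"wrist","w1");s=ctrl.sense();print(s["t"],s["tcp_pos"],s["orientation"],c["T"].round(3).tolist(),c["intrinsics"][0,0],s["q"])
```

```text
2.45 [ 0.44638894 -0.27988932  0.33100904] [-3.30979692e-04  6.90989359e-01  7.22864852e-01 -4.63477898e-05] [[0.999, 0.047, 0.015, 0.442], [0.05, -0.944, -0.325, -0.195], [-0.001, 0.325, -0.946, 0.474], [0.0, 0.0, 0.0, 1.0]] 335.69392060352413 [-5.82645233e-01  1.71170272e-01  1.74076383e+00  2.91255603e-05
  1.23032641e+00 -6.27737542e-01]
```

View pics/w1.png

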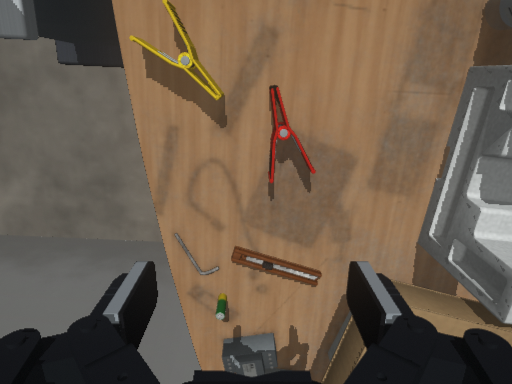

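The picture shows the red clip clearly: jaw tips at (274,87), pivot at (284,132), handle ends at (271,180) and (313,171). The yellow decoy is at (185,60). Next I move to see the base and the stand.

Emit:
apply_moves --pt "4.2 0.65 -0.2" --pt "4.2 0.65 -0.2" --pt "4.2 0.65 -0.2" --pt "4.2 0.65 -0.2" --pt "4.2 0.65 -0.2" --pt "4.2 0.65 -0.2" --pt "4.2 0.65 -0.2" --pt "4.2 0.65 -0.2" --pt "4.2 0.65 -0.2" --pt "4.2 0.65 -0.2" --pt "4.2 0.65 -0.2" --pt "4.2 0.65 -0.2" --pt "0 0 0" --pt "0 0 0" --turn '[0,0,0,0,0,0,0,0,0,0,0,0,0,0]' --jaw '[0,0,0,0,0,0,0,0,0,0,0,0,0,0]'

```text
t: 3.85
tcp_pos: [0.4999, 0.2279, 0.3549]
orientation: [-0.0, 0.69, 0.724, -0.001]
force: [0.7, -0.7, -0.9]
opening: 0.0855
gripper_force: 0.0
```

Run:
```python
from plant import ctrl
from h import *
c=snap(ctrl,"wrist","w2");s=ctrl.sense();print(s["t"],s["tcp_pos"],s["orientation"],c["T"].round(3).tolist())
cv2.imwrite("pics/w2b.png",cv2.resize(cv2.imread("pics/w2.png"),(800,600),interpolation=2))
c=load("w1")
for uv,z in(((274,87),.044),((284,132),.044),((271,180),.044),((313,171),.044)):print(back(c,uv,z).round(4))
```

```text
3.9 [0.49993365 0.22697089 0.35490963] [-4.46984386e-05  6.90439016e-01  7.23390394e-01 -5.47526086e-04] [[0.999, 0.046, 0.014, 0.496], [0.048, -0.944, -0.326, 0.313], [-0.001, 0.326, -0.945, 0.498], [0.0, 0.0, 0.0, 1.0]]
[[ 0.4694 -0.2029  0.044 ]]
[[ 0.486  -0.2567  0.044 ]]
[[ 0.4738 -0.3211  0.044 ]]
[[ 0.5284 -0.3059  0.044 ]]
```

View pics/w2b.png

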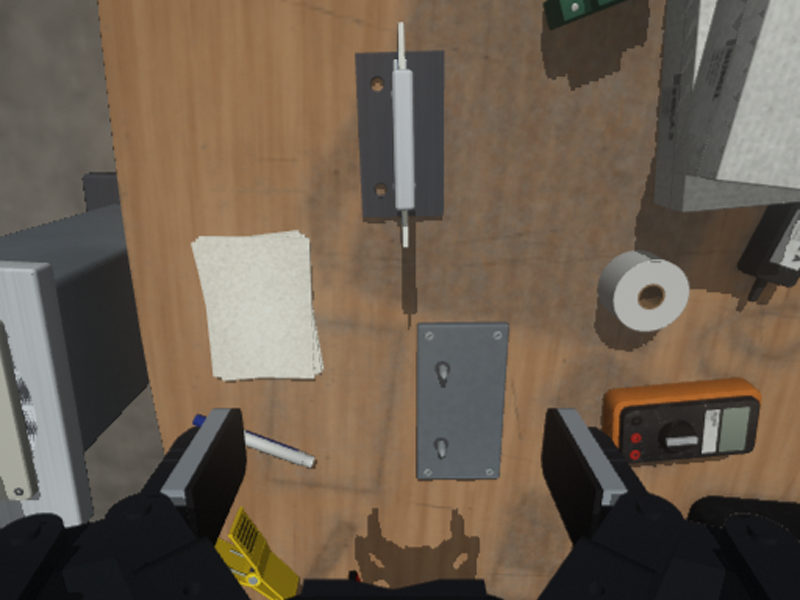

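The stand's rail runs from (402,70) to (406,209), with holes at (377,84) and (380,190). The base's corners run from (418,324) to (499,478), and its pins are at (442,370) and (441,445). I now fit both poses.

```bash
cat >> h.py <<'E'
from scipy.optimize import least_squares
def fit(c,M,uv,g):
    M=np.array(M,float);uv=np.array(uv,float)
    def W(p):
        C,S=np.cos(p[2]),np.sin(p[2]);return np.c_[p[0]+C*M[:,0]-S*M[:,1],p[1]+S*M[:,0]+C*M[:,1],M[:,2]]
    r=least_squares(lambda p:(proj(c,W(p))-uv).ravel(),g,loss="soft_l1");return r.x,(proj(c,W(r.x))-uv).round(1).tolist()
E
python3 - <<'E'
from h import *
c=load("w2");k=.64
im=cv2.imread("pics/w2.png")
# stand: foot corners, hole centres (upper face), rail top ends
M=[(-.038,.07,.006),(.038,.07,.006),(.038,-.07,.006),(-.038,-.07,.006),(-.02,.045,.006),(-.02,-.045,.006),(-.007,.045,.134),(.007,.045,.134),(-.007,-.045,.134),(.007,-.045,.134)]
uv=np.array([(355,54),(443,52),(442,219),(362,218),(377,84),(380,190),(394,70),(411,70),(397,209),(414,209)])*k
p,r=fit(c,M,uv,[.5,.3,.05]);print(p,r)
# base: plate corners, pin tops
M=[(-.046,.092,.012),(.046,.092,.012),(.046,-.092,.012),(-.046,-.092,.012),(-.02,.045,.033),(-.02,-.045,.033)]
uv=np.array([(418,324),(508,324),(499,478),(417,478),(441,365),(440,440)])*k
q,r=fit(c,M,uv,[.57,.03,.05]);print(q,r)
M=[(0.053,0,.044),(0,0,.044)]
a=cv2.resize(im[10:150,210:300],(386,600),interpolation=2);b=cv2.resize(im[200:312,255:335],(414,580),interpolation=2)
cv2.imwrite("pics/w2c.png",np.hstack([a,np.vstack([b,np.zeros((20,414,3),np.uint8)])]))
E
```

```text
[0.50279008 0.30006779 0.0705232 ] [[-0.1, -0.4], [0.7, -0.6], [0.5, -2.1], [-0.1, -0.3], [-0.0, 0.4], [0.1, 0.0], [-1.8, 0.0], [1.4, -0.3], [-1.8, 1.9], [0.3, 1.6]]
[0.57794139 0.03758701 0.05869157] [[-1.4, -0.8], [0.4, -1.4], [-0.3, -0.5], [-1.1, -0.0], [1.2, 6.3], [0.8, 8.2]]
```

View pics/w2c.png

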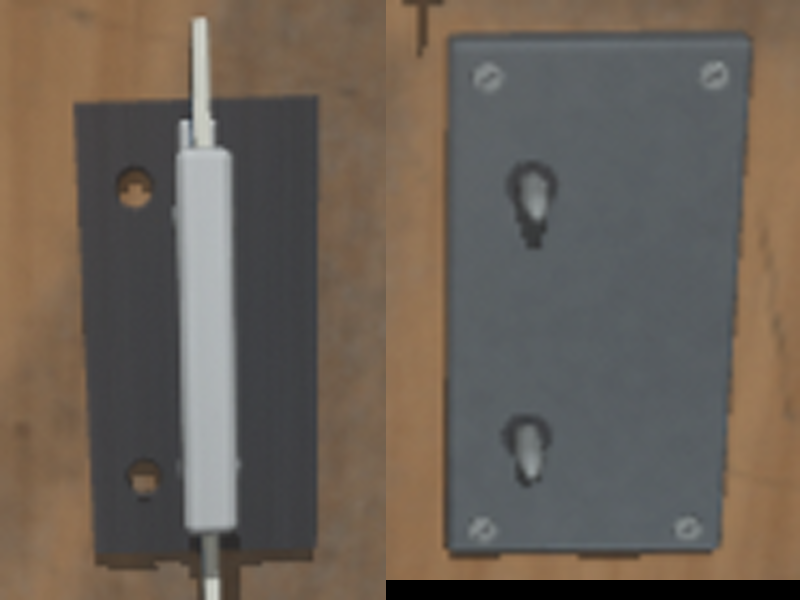

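The enlarged crop shows stand holes at (135,187) and (144,478), and rail top corners from (177,150) to (237,530). The pin tips are at (538,215) and (530,475), with their feet about 5 px higher in the raw picture. I refit with these.

Run:
```python
from h import *
c=load("w2")
M=[(-.038,.07,.006),(.038,.07,.006),(.038,-.07,.006),(-.038,-.07,.006),(-.02,.045,.006),(-.02,-.045,.006),(-.007,.045,.134),(.007,.045,.134),(-.007,-.045,.134),(.007,-.045,.134)]
uv=np.array([(75,104),(318,97),(315,550),(96,552),(135,187),(144,478),(177,150),(231,150),(185,530),(237,530)])/4.289+[210,10]
p,r=fit(c,M,uv-.4,[.5,.3,.05]);print(p,r)
M=[(-.046,.092,.012),(.046,.092,.012),(.046,-.092,.012),(-.046,-.092,.012),(-.02,.045,.032),(-.02,-.045,.032),(-.02,.045,.012),(-.02,-.045,.012)]
uv=(np.array([(450,37),(748,37),(718,548),(450,548),(538,215),(530,475),(531,187),(527,437)])-[386,0])/5.177+[255,200]
q,r=fit(c,M,uv-.4,[.57,.03,.05]);print(q,r)
# same from initial top view, rough check
ct=load("top0");print(proj(ct,[[*p[:2],.134],[*q[:2],.012]])/.64)
```

```text
[0.50261773 0.30086148 0.07176421] [[-0.2, -0.3], [0.3, -0.2], [0.3, -0.4], [-0.5, 0.4], [0.0, 0.3], [0.1, 0.0], [-0.7, -0.6], [0.8, -1.0], [-0.5, 1.7], [0.4, 1.4]]
[0.57858643 0.03579497 0.06185541] [[-0.7, 1.0], [1.1, 0.2], [0.7, 0.8], [-0.7, 1.4], [-0.3, -0.5], [0.3, -0.9], [-0.1, -0.8], [-0.1, -0.7]]
[[228.14703114 317.97876743]
 [359.22612303 294.97735039]]
```

Emit:
apply_moves --pt "0 0 0" --pt "2.45 0.27 0" --pt "2.45 0.27 0" --pt "2.45 0.26 0" --pt "0 0 3" --pt "0 0 3" --pt "0 0 3" --pt "0 0 3" --pt "0 0 0" --pt "0 0 0" --turn '[-0.025,0,0,0,0,0,0,0,0,0]' --jaw '[0,0,0,0,0,0,0,0,0,0]'

```text
t: 4.9
tcp_pos: [0.5032, 0.3002, 0.2358]
orientation: [-0.0, 0.681, 0.732, -0.0]
force: [1.1, 0.4, 0.1]
opening: 0.0854
gripper_force: 0.0
```

Run:
```python
from plant import ctrl
from h import *
s=ctrl.sense();print(s["tcp_pos"],s["orientation"])
c=snap(ctrl,"wrist","w3")
p=[.50262,.30086,.07176]
def W(P,p):
    C,S=np.cos(p[2]),np.sin(p[2]);P=np.array(P);return np.c_[p[0]+C*P[:,0]-S*P[:,1],p[1]+S*P[:,0]+C*P[:,1],P[:,2]]
im=cv2.imread("pics/w3.png")
for u in proj(c,W([(-.007,-.045,.134),(.007,-.045,.134),(-.007,.045,.134),(.007,.045,.134),(-.02,.045,.006),(-.02,-.045,.006)],p)):cv2.drawMarker(im,tuple(int(round(v)) for v in u),(0,0,255),0,8,1)
cv2.imwrite("pics/w3b.png",cv2.resize(im,(800,600)))
```

```text
[0.50322677 0.30016362 0.23577237] [-6.56395880e-05  6.81276799e-01  7.32025840e-01 -2.96357834e-04]
```

View pics/w3b.png

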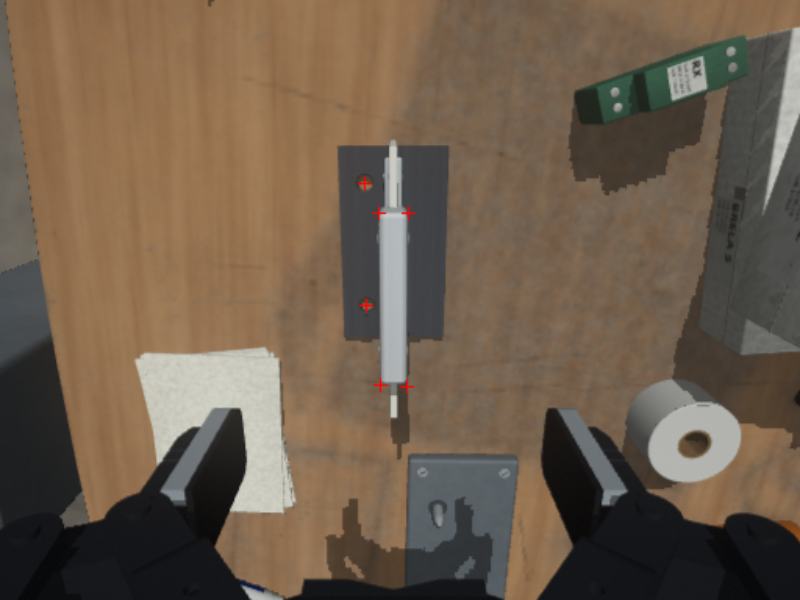

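The projected holes and rail corners (red crosses) sit on the stand. I descend and grip.

Emit:
apply_moves --pt "0.07 -0.06 2.5" --pt "0 0 2.5" --pt "0 0 2.5" --pt "0 0 2.5" --pt "0 0 2" --pt "0 0 1.1" --pt "0 0 0" --pt "0 0 0" --pt "0 0 0" --pt "0 0 0" --pt "0 0 0" --pt "0 0 0" --pt "0 0 0" --pt "0 0 0" --pt "0 0 0" --pt "0 0 0" --pt "0 0 0" --pt "0 0 0" --turn '[0,0,0,0,0,0,0,0,0,0,0,0,0,0,0,0,0,0]' --jaw '[0,0,0,0,0,0,0,0.5,0.7,0.8,0.9,1,1,1,1,1,1,1]' --grip_force 60

```text
t: 6.75
tcp_pos: [0.5028, 0.3019, 0.1048]
orientation: [0.0, 0.681, 0.732, 0.001]
force: [2.4, -0.3, 5.7]
opening: 0.0132
gripper_force: 59.6
```

Emit:
apply_moves --pt "0 0 -1" --pt "0 0 -2" --pt "0 0 -2" --pt "0 0 -1" --pt "-0.7 0.1 0" --pt "-1.5 0.3 0" --pt "-2.2 0.5 0" --pt "-2.8 0.6 0" --pt "-3.2 0.7 0" --pt "-3.2 0.7 0" --pt "-3.2 0.7 0" --pt "-3.2 0.7 0" --pt "-2.8 0.6 0" --pt "-2.2 0.4 0" --pt "-1.3 0.25 0" --pt "-0.68 0.1 0" --pt "0 0 0" --pt "0 0 0" --pt "0 0 0" --pt "0 0 0" --turn '[0,0,0,0,0,0,0,0,0,0,0,0,0,0,0,0,0.01,0,0,0]' --jaw '[1,1,1,1,1,1,1,1,1,1,1,1,1,1,1,1,1,1,1,1]'

```text
t: 8.75
tcp_pos: [0.5781, 0.0375, 0.1643]
orientation: [-0.0, 0.684, 0.729, 0.0]
force: [0.5, -0.3, -2.7]
opening: 0.0129
gripper_force: 58.8
```

Run:
```python
from plant import ctrl
from h import *
s=ctrl.sense();print(s["tcp_pos"],s["orientation"],s["force"],s["opening"])
c=snap(ctrl,"wrist","w4");c2=snap(ctrl,"side","s4")
t=s["tcp_pos"];a=2*np.arctan2(s["orientation"][2],s["orientation"][1])-np.pi/2;print("yaw",a)
def W(P,p):
    C,S=np.cos(p[2]),np.sin(p[2]);P=np.array(P);return np.c_[p[0]+C*P[:,0]-S*P[:,1],p[1]+S*P[:,0]+C*P[:,1],P[:,2]]
p=[t[0],t[1]-.001,a];q=[.57859,.03579,.0619];z=t[2]-.105
im=cv2.imread("pics/w4.png");i2=cv2.imread("pics/s4.png")
im=cv2.resize(im,None,fx=3,fy=3,interpolation=2);i2=cv2.resize(i2,None,fx=4,fy=4,interpolation=2)
A=W([(-.02,.045,.006+z),(-.02,-.045,.006+z),(-.038,.07,.006+z),(-.007,.045,.134+z),(-.007,-.045,.134+z),(.038,.07,.006+z),(-.038,-.07,.006+z)],p)
B=W([(-.02,.045,.012),(-.02,.045,.033),(-.02,-.045,.012),(-.02,-.045,.033),(-.046,.092,.012),(-.046,-.092,.012),(.046,.092,.012)],q)
for P,col in((A,(0,0,255)),(B,(0,255,255))):
  for cc,ii,k in((c,im,3),(c2,i2,4)):
    for u in proj(cc,P):cv2.drawMarker(ii,tuple(int(round(v*k)) for v in u+.5),col,0,14,1)
u=proj(c,A).mean(0)*3;print(u);u2=proj(c2,B).mean(0)*4
f=lambda i,u,w,h:i[max(0,int(u[1])-h//2):,max(0,int(u[0])-w//2):][:h,:w]
X=np.zeros((600,800,3),np.uint8);a_=f(im,u,440,600);b_=f(i2,u2,360,600)
X[:a_.shape[0],:a_.shape[1]]=a_;X[:b_.shape[0],440:440+b_.shape[1]]=b_
cv2.imwrite("pics/c4.png",X)
```

```text
[0.57810833 0.03754381 0.16433854] [-5.49539782e-05  6.84046540e-01  7.29438365e-01  5.80978915e-06] [ 0.47826389 -0.34946948 -2.73109175] 0.012948105382169431
yaw 0.06420476181017842
[698.07788926 624.93972344]
```

View pics/c4.png

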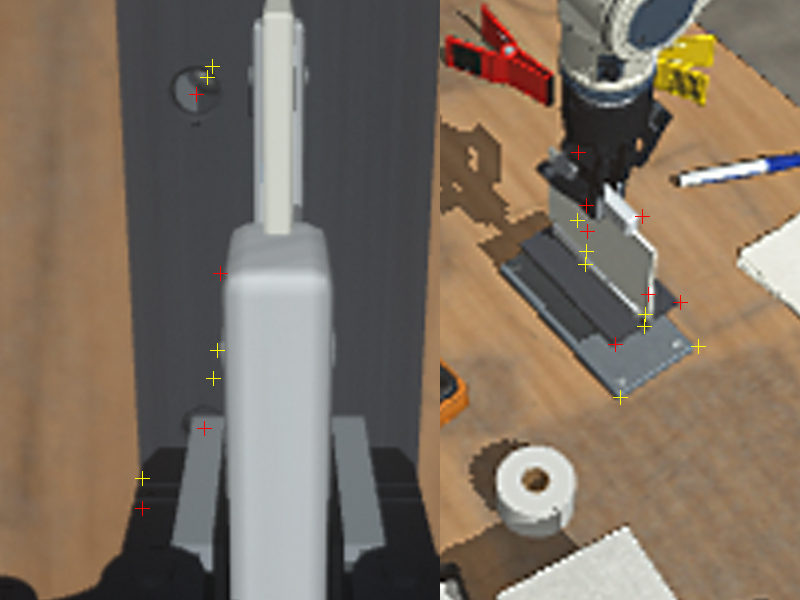

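The held foot's left hole at (195,92) matches its prediction, and the base corners match in the side view. I make a small correction and descend to just above the pins, then go slowly.

Emit:
apply_moves --pt "-0.07 0.03 0.5" --pt "0 0 1" --pt "0 0 0.7" --pt "0 0 0.3" --pt "0 0 0.3" --pt "0 0 0.2" --pt "0 0 0.2" --pt "0 0 0" --turn '[0.002,0,0,0,0,0,0,0]' --jaw '[1,1,1,1,1,1,1,1]'

```text
t: 9.65
tcp_pos: [0.5786, 0.036, 0.1322]
orientation: [-0.0, 0.685, 0.728, -0.0]
force: [-0.7, 0.4, -2.8]
opening: 0.0126
gripper_force: 58.7
```

Emit:
apply_moves --pt "0.05 0 0.2" --pt "0 0 0.2" --pt "0 0 0.2" --pt "0 0 0.2" --pt "0 0 0.2" --pt "0 0 0.2" --pt "0 0 0.2" --pt "0 0 0" --turn '[0,0,0,0,0,0,0,0]' --jaw '[1,1,1,1,1,1,1,1]'

```text
t: 10.45
tcp_pos: [0.5784, 0.0365, 0.118]
orientation: [-0.0, 0.685, 0.728, -0.0]
force: [0.3, -0.5, -2.9]
opening: 0.0129
gripper_force: 58.8
```

Emit:
apply_moves --pt "0 0 0.1" --pt "0 0 0.1" --pt "0 0 0" --turn '[0,0,0]' --jaw '[1,1,1]'

```text
t: 10.75
tcp_pos: [0.5788, 0.0365, 0.1168]
orientation: [0.0, 0.685, 0.728, 0.0]
force: [-1.4, 0.7, 2.5]
opening: 0.0135
gripper_force: 59.5
```

Contact is felt at exactly the seated height (0.012 above the desk pick height). I release, lift and go over the clip.

Emit:
apply_moves --pt "0 0 0" --pt "0 0 0" --pt "0 0 0" --pt "0 0 0" --pt "0 0 0" --pt "0 0 0" --pt "0 0 0" --pt "0 0 -1" --pt "0 0 -3" --pt "0 0 -4" --pt "0 0 -4" --pt "0 0 -1.5" --turn '[0,0,0,0,0,0,0,0,0,0,0,0]' --jaw '[0.75,0.7,0.5,0.3,0,0,0,0,0,0,0,0]'

```text
t: 11.95
tcp_pos: [0.5806, 0.0366, 0.2565]
orientation: [0.002, 0.685, 0.728, 0.002]
force: [0.8, 0.0, 0.0]
opening: 0.0856
gripper_force: 0.0
```

Emit:
apply_moves --pt "-3.64 -1.13 0" --pt "-3.64 -1.13 0" --pt "-3.64 -1.13 0" --pt "-3.64 -1.13 0" --pt "-3.64 -1.13 0" --pt "-3.64 -1.13 0" --pt "-3.64 -1.13 0" --pt "-3.64 -1.13 0" --pt "-3.64 -1.13 0" --pt "0 0 0" --pt "0 0 0" --pt "0 0 0" --pt "0 0 0" --turn '[0,0,0,0,0,0,0,0,0,-0.1085,-0.1085,0,0]' --jaw '[0,0,0,0,0,0,0,0,0,0,0,0,0]'

```text
t: 13.25
tcp_pos: [0.4971, -0.2966, 0.2518]
orientation: [0.0, 0.603, 0.797, 0.0]
force: [-0.3, -0.4, 0.4]
opening: 0.0855
gripper_force: 0.0
```

Run:
```python
from plant import ctrl
from h import *
s=ctrl.sense();print(s["t"],s["tcp_pos"],s["orientation"],s["opening"])
a=2*np.arctan2(s["orientation"][2],s["orientation"][1])-np.pi/2;print("yaw",a)
c=snap(ctrl,"wrist","w5");snap(ctrl,"side","s5");snap(ctrl,"top","t5")
im=cv2.imread("pics/w5.png")
p=np.array([.4976,-.2971]);d=np.array([np.cos(1.85),np.sin(1.85)])
for l in(0,.042,.095):
    for u in proj(c,[[*(p+l*d),.044]]):cv2.drawMarker(im,tuple(int(round(v)) for v in u),(255,255,0),0,8,1)
X=cv2.resize(im,(500,375));
t=cv2.imread("pics/s5.png")[190:270,240:320];X=np.hstack([X,cv2.resize(t,(300,300),interpolation=2)[:375].copy() if 0 else np.vstack([cv2.resize(t,(300,300),interpolation=2),np.zeros((75,300,3),np.uint8)])])
cv2.imwrite("pics/c5.png",X)
```

```text
13.25 [ 0.49706305 -0.29659001  0.25178278] [1.92786446e-04 6.03425618e-01 7.97419266e-01 2.54991294e-05] 0.08547736854767875
yaw 0.27521621337299784
```

View pics/c5.png

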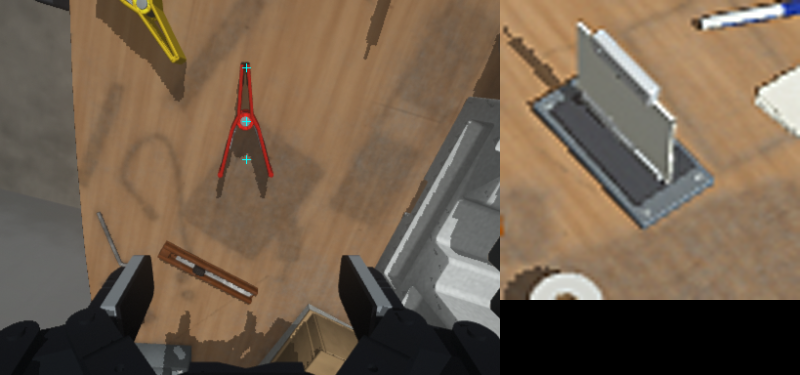

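The crosses lie on the jaw tips, the pivot and midway between the handles. The inset from the side camera shows the stand seated flush on the base. I descend and squeeze.

Emit:
apply_moves --pt "-0.06 0.03 3" --pt "0 0 4" --pt "0 0 4" --pt "0 0 4" --pt "0 0 4" --pt "0 0 3" --pt "0 0 1.5" --pt "0 0 1" --pt "0 0 0" --pt "0 0 0" --turn '[0,0,0,0,0,0,0,0,0,0]' --jaw '[0,0,0,0,0,0,0,0,0,0]' --grip_force 40

```text
t: 14.4
tcp_pos: [0.4984, -0.2976, 0.0074]
orientation: [0.001, 0.602, 0.798, 0.0]
force: [0.2, 0.3, -0.0]
opening: 0.0857
gripper_force: 0.0
```

Emit:
apply_moves --pt "0 0 0" --pt "0 0 0" --pt "0 0 0" --pt "0 0 0" --pt "0 0 0" --pt "0 0 0" --pt "0 0 0" --pt "0 0 0" --pt "0 0 0" --pt "0 0 0" --pt "0 0 0" --pt "0 0 0" --turn '[0,0,0,0,0,0,0,0,0,0,0,0]' --jaw '[0.2,0.3,0.4,0.5,0.6,0.7,0.8,0.9,1,1,1,1]'

```text
t: 15.6
tcp_pos: [0.4985, -0.2981, 0.0079]
orientation: [0.001, 0.602, 0.798, -0.0]
force: [-1.5, -1.3, 11.5]
opening: 0.0244
gripper_force: 40.5
```

The clip is squeezed to its stop. I lift and turn, then pre-position beside the card.

Emit:
apply_moves --pt "0 0 -0.5" --pt "0 0 -1" --pt "0 0 -1.5" --pt "0 0 -1.5" --pt "0 0 -1.1" --pt "0 0 0" --pt "0 0 0" --pt "0 0 0" --pt "1.5 1.35 0" --pt "2.3 2 0" --pt "2.3 2 0" --pt "2.3 2 0" --pt "1.8 1.6 0" --pt "1.2 1.1 0" --pt "0 0 0" --pt "0 0 0" --turn '[0,0,0,0,0,0.1,0.115,0,0,0,0,0,0,0,0,0]' --jaw '[1,1,1,1,1,1,1,1,1,1,1,1,1,1,1,1]'

```text
t: 17.2
tcp_pos: [0.5903, -0.1771, 0.0623]
orientation: [-0.0, 0.684, 0.73, -0.0]
force: [-0.6, -1.0, 0.4]
opening: 0.0248
gripper_force: 39.7
```

Run:
```python
from plant import ctrl
from h import *
s=ctrl.sense();print(s["t"],s["tcp_pos"],s["opening"],s["gripper_force"],s["force"])
t=s["tcp_pos"];a=2*np.arctan2(s["orientation"][2],s["orientation"][1])-np.pi/2;print("yaw",a)
c=snap(ctrl,"wrist","w6");ct=snap(ctrl,"top","t6");cs=snap(ctrl,"side","s6")
d=np.array([-np.sin(a),np.cos(a)]);n=np.array([np.cos(a),np.sin(a)]);g=t[:2]+.0012*d
z=t[2]-.0075+.044
q=np.array([.57859,.03579]);b=.0619;dq=np.array([-np.sin(b),np.cos(b)])
P=[[*(g+.095*d+.013*n),z],[*(g+.095*d-.013*n),z],[*(g+.042*d),z],[*(q-.074*dq),.130],[*(q-.074*dq),.077],[*(q+.074*dq),.130]]
out=[]
for cc,n_,r in((c,"w6",None),(ct,"t6",None),(cs,"s6",None)):
    u=proj(cc,P);im=cv2.imread(f"pics/{n_}.png");k=2 if n_=="w6" else 6
    im=cv2.resize(im,None,fx=k,fy=k,interpolation=2)
    for i,v in enumerate(u):cv2.drawMarker(im,tuple(int(round(x*k)) for x in v+.5),(255,255,0) if i<3 else (255,0,255),0,8,1)
    m=u[:4].mean(0)*k;w,h=(400,600) if n_=="w6" else (400,300)
    x0=int(np.clip(m[0]-w//2,0,im.shape[1]-w));y0=int(np.clip(m[1]-h//2,0,im.shape[0]-h));out.append(im[y0:y0+h,x0:x0+w])
cv2.imwrite("pics/c6.png",np.hstack([out[0],np.vstack(out[1:])]))
```

```text
17.2 [ 0.59032065 -0.17712524  0.06233421] 0.02477634428501001 39.65057909488678 [-0.59980231 -1.04322489  0.3745856 ]
yaw 0.06475744727775945
```

View pics/c6.png

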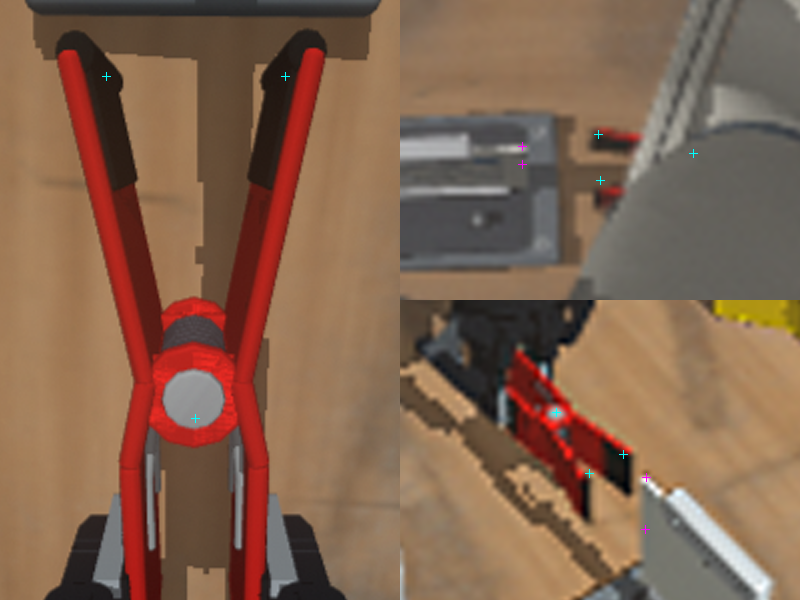

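The wrist view shows the clip fully open and level, and aligned with the tool: jaw tips at about (75,35) and (310,35), barrel at (194,397). The top and side views show the card edge where predicted. That puts the clip about 3 mm farther forward in the grip than assumed, which I allow for as I insert slowly.

Emit:
apply_moves --pt "0.3 0.16 0" --pt "0.6 0 0" --pt "0.8 0 0" --pt "0.8 0 0" --pt "0.8 0 0" --pt "0.8 0 0" --pt "0.8 0 0" --pt "0.6 0 0" --pt "0.27 0 0" --pt "0 0 0" --pt "0 0 0" --pt "0 0 0" --turn '[0.003,0,0,0,0,0,0,0,0,0,0,0]' --jaw '[1,1,1,1,1,1,1,1,1,1,1,1]'

```text
t: 18.55
tcp_pos: [0.5888, -0.1196, 0.0623]
orientation: [0.0, 0.686, 0.728, 0.0]
force: [-0.8, 0.7, -1.0]
opening: 0.0247
gripper_force: 39.6
```

Run:
```python
from plant import ctrl
from h import *
s=ctrl.sense();print(s["t"],s["tcp_pos"],s["opening"],s["gripper_force"],s["force"])
print("yaw",2*np.arctan2(s["orientation"][2],s["orientation"][1])-np.pi/2)
c=snap(ctrl,"wrist","w7");im=cv2.imread("pics/w7.png")
q=np.array([.57859,.03579]);b=.0619;dq=np.array([-np.sin(b),np.cos(b)])
print("card edge pred",proj(c,[[*(q-.074*dq),.130],[*(q-.074*dq),.077]]).round(1))
# red extents and bright card columns per row
hs=cv2.cvtColor(im,cv2.COLOR_BGR2HSV)
R=(((hs[...,0]<8)|(hs[...,0]>172))&(hs[...,1]>150)&(hs[...,2]>60))
D=hs[...,2]<60
Wt=(hs[...,1]<45)&(hs[...,2]>120)
def runs(m):
    e=np.flatnonzero(np.diff(np.r_[0,m.astype(int),0]));return [(int(x),int(y)) for x,y in zip(e[::2],e[1::2]) if y-x>2]
for v in range(0,230,10):
    print(v,"red",runs(R[v]),"dark",runs(D[v,150:350]),"white",[(x+150,y+150) for x,y in runs(Wt[v,150:350])])
```

```text
18.55 [ 0.58882162 -0.11962781  0.062328  ] 0.024702472220706193 39.64597821235657 [-0.76849929  0.70999651 -1.01609208]
yaw 0.05973904014125053
card edge pred [[248.2  94.1]
 [249.7  87.9]]
0 red [] dark [(114, 117)] white [(242, 258)]
10 red [] dark [(114, 117)] white [(241, 259)]
20 red [] dark [(33, 51), (69, 73), (114, 117), (148, 167)] white [(203, 211), (239, 260)]
30 red [(183, 195), (305, 317)] dark [(45, 61), (140, 155)] white [(238, 260)]
40 red [(186, 198), (302, 315)] dark [(48, 70), (134, 152)] white [(239, 261)]
50 red [(188, 200), (300, 312)] dark [(51, 70), (114, 124), (136, 150)] white [(239, 260)]
60 red [(190, 203), (298, 310)] dark [(53, 67), (113, 123), (134, 148)] white [(241, 260)]
70 red [(193, 205), (296, 308)] dark [(55, 70), (111, 127), (132, 146)] white [(241, 260)]
80 red [(195, 207), (294, 306)] dark [(57, 72), (129, 143)] white [(242, 260)]
90 red [(198, 210), (292, 303)] dark [(60, 73), (129, 141)] white [(242, 260)]
100 red [(200, 223), (279, 301)] dark [] white [(181, 187), (190, 197), (305, 310), (313, 321)]
110 red [(203, 225), (277, 299)] dark [] white []
120 red [(205, 228), (274, 297)] dark [] white []
130 red [(207, 230), (272, 295)] dark [] white []
140 red [(210, 233), (270, 292)] dark [] white []
150 red [(212, 235), (245, 260), (268, 290)] dark [] white []
160 red [(214, 242), (261, 288)] dark [(94, 110)] white []
170 red [(217, 236), (267, 286)] dark [(102, 116)] white []
180 red [(219, 283)] dark [] white []
190 red [(222, 239), (264, 281)] dark [] white [(240, 263)]
200 red [(220, 236), (267, 283)] dark [] white [(236, 267)]
210 red [(218, 241), (262, 285)] dark [] white [(242, 261)]
220 red [(216, 227), (237, 265), (276, 287)] dark [] white [(272, 275)]
```

Run:
```python
from plant import ctrl
from h import *
c=load("w7");t=ctrl.sense()["tcp_pos"];im=cv2.imread("pics/w7.png")
d=np.array([-np.sin(.06),np.cos(.06)]);z=t[2]-.0075+.044
e=np.array([.5832,-.0381])
for v in(18,22,26,30,198,200,203):
    P=back(c,(251,v),z)[0,:2];print(v,"ahead of TCP",((P-t[:2])@d).round(4),"past edge",((P-e)@d).round(4))
hs=cv2.cvtColor(im,cv2.COLOR_BGR2HSV);W=((hs[...,1]<45)&(hs[...,2]>120))[:,251];print(np.flatnonzero(np.diff(W.astype(int)))) 
print(hs[10:32:2,186:206:4,2].tolist())
```

```text
18 ahead of TCP 0.1012 past edge 0.0195
22 ahead of TCP 0.1002 past edge 0.0185
26 ahead of TCP 0.0992 past edge 0.0175
30 ahead of TCP 0.0982 past edge 0.0164
198 ahead of TCP 0.0469 past edge -0.0348
200 ahead of TCP 0.0462 past edge -0.0355
203 ahead of TCP 0.0451 past edge -0.0366
[ 93 184 213]
[[72, 73, 75, 74, 76], [73, 71, 75, 73, 75], [72, 73, 74, 74, 60], [57, 39, 41, 74, 74], [38, 37, 36, 43, 125], [37, 36, 36, 35, 109], [39, 37, 36, 35, 58], [38, 52, 37, 35, 30], [190, 188, 36, 35, 31], [178, 178, 63, 35, 30], [168, 176, 93, 36, 30]]
```

```bash
python3 -c "
from plant import ctrl
print(ctrl.job_done())"
```

```text
the job is handed in; nothing more can be done
None
```

The stand is seated flush on its pins and released. The red clip is held fully open and level about half-way up the card's right edge, jaws about 17 mm past the edge, centred on the card and not touching it; the job is handed in after about 18.6 s of robot time.

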